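# Print a weight label for a food sample

### The arm

A 6-joint arm with a two-finger parallel gripper is mounted at the origin on the work surface. World frame = base frame: x ahead of the robot, y to its left, z up, the work surface at z = 0. Lengths are in m, angles in rad, forces in N, time in s.
With the tool pointing down it reaches from about 0.35 to 0.875 m from the base axis. Payload 15.5 kg.
Tool frame: the origin (TCP) lies midway between the tips of the shut fingers; the grasp point (between the pads) lies behind it (r.grip_depth is the z of the grasp point in the tool frame, in m); z points along the fingers, y is the direction in which the jaws open and shut (so a half turn about z gives the same grasp; the last joint's range is limited). The gripper opens to 85 mm and grips with 20 to 120 N. Pads are 22 mm wide; open, the fingers measure 114 mm over their backs; the gripper's body (76 mm by 85 mm) begins 54 mm behind the grasp point. The pads swing forward as they close: fully open they stand 13 mm farther back than shut.
Start: joints at [1.119, 0.494, 1.345, -0, 1.302, -0.096], TCP at [0.218, 0.586, 0.231] pointing down, gripper open.
Joint ranges: [-2.91, 2.91], [-0.82, 2.16], [0.22, 2.67], [-1.22, 4.37], [0.12, 2.79], [-3.08, 3.08]. Speed limits (rad/s): [1.89, 1.89, 2.57, 3.01, 3.01, 3.01].

### API

Orientations are given as a rotation vector (axis times angle).
In Python, from cell import monitor, grab_frame, camera_params, r gives the robot as it stands. The module is installed in compiled form; this text tells all that it offers.
- The arm moves only by the tool send_rows, never from a script. Its arguments are lists of equal length, an entry for each row: "slide": the shift along the world's x, y, z in cm, a list of three; "turn": the turn about the world's z in degrees; "claw": the opening, from 0 (shut) to 1 (fully open). A call has 1 to 12 rows; each row is the pose to reach, as a shift and turn from the pose commanded when the call began; what a row does not reach only later rows make up. A row lasts 1/8 s, in which the tool goes at most 62.5 mm and 10.7 degrees, less where a joint would pass 70% of its speed; a pose out of reach is approached as far as the arm can. A call with a gripper value outside its range is refused whole. The fingers move at their own pace and stop on an object; the grip force is fixed at half the most. Time passes only in rows, so rows that repeat a pose let the fingers close. It gives the time, the measured TCP pose, the force and the opening at its end, in the units of the state.
- monitor.state(): the state, without advancing time (a new reading comes with each control period).
- grab_frame(name): name is "scene" or "top" or "wrist"; returns (picture, depth): 420x560x3 uint8, blue, green, red; 420x560 float32, m along the optical axis (not along the pixel's ray), 0 where there is no reading.
- camera_params(name): a dict with "mtx" (3x3 intrinsics, pixels), "T" (4x4, takes a point from camera to world coordinates). Camera axes: x right, y down, z forward; pixel columns grow to the right and rows downward; lengths in m; the calibration is good to about 2 mm. A picture is of the moment at which its call begins: read the wrist's pose just before it. camera_params takes no time and is no camera call; for the wrist camera it gives the pose at the moment of the call.
- r.hand_in(): hands the job in, once; it reports no verdict.
The state is a dict: "t": time; "joint_pos": joint angles; "joint_velocities": joint speeds; "joint_torque": joint torques, N m; "ee_pos": TCP position; "orientation": TCP orientation; "wrist_force": force on the tool from outside, world axes, zero at the start; "wrist_torque": the same for the moment, N m; "grip_width": finger opening in m.
Only numpy, scipy, OpenCV 4.12 (cv2) and the standard library are available. Lean on these libraries where they do the work, as an engineer would, in place of code of your own. Each camera call takes 0.05 s, during which the arm holds its last target. There are 200 camera calls.

### The job

A food sample jar stands on the scale and its weight is to be put on a label. With the fingertips only, push the green power button of the label printer all the way in so that it stays on, then press the scale's yellow hold key to freeze the reading, then its blue print key, pressing each one lightly and fully down and letting it go again. Do not press the red off key or the white tare key, do not touch the weighing pan or the jar on it, and leave the other two jars and the steel cup where they are.

Things in the scene. Friction and masses are not known exactly. Their poses are not given: they have to be found in the camera images.
- scale: light grey bench scale, 300 (x) by 280 (y) mm, fixed; origin: centre of its underside. The front (-x) is a keypad, x -150 to -60 mm, rising at 20 degrees from 40 to 73 mm above the bench. Row of four keys 125 mm in front of the origin, 50 mm apart; from the robot, left (+y) to right: red off, white tare, yellow hold, blue print; dark display above them. A push over 20 N is too hard.
- scale_pan: stainless weighing pan of the scale, 200 mm (x) by 250 mm (y), fixed on top of the scale; origin 83 mm above the bench at the centre of the pan, top face at 95 mm above the bench; its front edge is 70 mm behind (+x of) the centres of the keys.
- off_key (a joint): travel of the red off key, 0 m = up, 0.004 m = fully down; springs back when released; about 0.8 N to start it and 4 N fully down.
- off_key_top (a point): centre of the top face of the red key (off); cap 26 mm along the scale's y, 20 mm up the slope, top face 8 mm proud of the panel, about 57 mm above the bench. Axes: z out of the panel (along the key's travel), y as the scale's y.
- tare_key (a joint): travel of the white tare key, 0 m = up, 0.004 m = fully down; springs back when released; about 0.8 N to start it and 4 N fully down.
- tare_key_top (a point): centre of the top face of the white key (tare); cap 26 mm along the scale's y, 20 mm up the slope, top face 8 mm proud of the panel, about 57 mm above the bench. Axes: z out of the panel (along the key's travel), y as the scale's y.
- hold_key (a joint): travel of the yellow hold key, 0 m = up, 0.004 m = fully down; springs back when released; about 0.8 N to start it and 4 N fully down.
- hold_key_top (a point): centre of the top face of the yellow key (hold); cap 26 mm along the scale's y, 20 mm up the slope, top face 8 mm proud of the panel, about 57 mm above the bench. Axes: z out of the panel (along the key's travel), y as the scale's y. The key moves along this z, which leans 20 degrees from vertical towards the scale's front (-x).
- print_key (a joint): travel of the blue print key, 0 m = up, 0.004 m = fully down; springs back when released; about 0.8 N to start it and 4 N fully down.
- print_key_top (a point): centre of the top face of the blue key (print); cap 26 mm along the scale's y, 20 mm up the slope, top face 8 mm proud of the panel, about 57 mm above the bench. Axes: z out of the panel (along the key's travel), y as the scale's y. The key moves along this z, which leans 20 degrees from vertical towards the scale's front (-x).
- printer: desktop label printer, dark grey, 200 mm (x) by 120 mm (y) by 145 mm high, fixed; origin at the centre of its underside; front (label mouth) faces its -x. Its flat top carries one round green power button 55 mm in front of the origin. A push over 20 N is too hard.
- printer_power (a joint): travel of the green latching power button, straight down: 0 m = out (printer off), 0.005 m = fully in (on). It has stiff friction of about 2.5 N and no spring: it stays where it is pushed.
- printer_power_top (a point): centre of the top face of the green power button, 32 mm across; when out it stands 9 mm proud of the printer's top, 154 mm above the bench. Axes as the printer's.
- sample_jar: loose cream jar with red screw lid, 70 mm across, 75 mm tall, standing on the weighing pan; origin at the centre of its underside.
- jar_front: loose cream jar with red lid, 60 mm across, 65 mm tall, standing on the bench close in front of the robot; origin at the centre of its underside.
- jar_side: loose jar like jar_front, standing on the bench to the robot's right; origin at the centre of its underside.
- steel_cup: loose open stainless steel cup, 64 mm across the rim, 60 mm tall, standing on the bench to the robot's left; origin at the centre of its underside.
Things that resemble listed ones, but are neither listed nor needed, are in the scene too. There is more than one size of the steel_cup; the job needs the smallest.

How it is judged:
On the way, in this order (a step that is already met when the one before it is completed fails the run):
1. the printer's green power button is pushed in (value of joint printer_power above 0.0038 m), for 0.1 s.
2. the yellow hold key is pressed down (value of joint hold_key above 0.0025 m and value of joint print_key below 0.001 m), for 0.1 s.
3. the hold key is let go again, with the print key still up (value of joint each of hold_key, print_key below 0.001 m), for 0.05 s.
4. the blue print key is pressed down (value of joint print_key above 0.0025 m and value of joint hold_key below 0.001 m), for 0.1 s.
At the end, for the whole second after the job is handed in: the printer's power button is in (at least 3.8 of its 5 mm), all four scale keys are up again (within 1 mm), the sample jar stands at rest on the pan within 6 mm of where it was, the other jars and the steel cup at rest and upright within 15 mm of where they were (all of step 3 and value of joint printer_power above 0.0038 m and value of joint each of off_key, tare_key below 0.001 m and distance of sample_jar from where it was at the start of the episode below 0.006 m and distance of each of jar_front, jar_side, steel_cup from where it was at the start of the episode below 0.015 m and angle between each of sample_jar, jar_front, jar_side, steel_cup's own z axis and vertical below 0.1 rad and linear speed of each of sample_jar, jar_front, jar_side, steel_cup below 0.02 m/s); the robot touches nothing.
It fails at once if the red off key or the white tare key was pressed (1.5 mm or more) (value of joint any of off_key, tare_key above 0.0015 m).
It fails at once if the hold or print key was pressed before the printer was on (value of joint printer_power below 0.0035 m and value of joint any of hold_key, print_key above 0.002 m).
It fails at once if the robot touched the weighing pan or the jar on it ((contact force between scale_pan and the fingers above 0.3 N or contact force between scale_pan and the arm above 0.3 N) or (contact force between sample_jar and the fingers above 0.3 N or contact force between sample_jar and the arm above 0.3 N)).
It fails at once if the fingers pressed the scale or the printer too hard (over 20 N), or another part of the arm pushed on one of them (over 2 N) (contact force between any of scale, printer and the fingers above 20 N or contact force between any of scale, printer and the arm above 2 N).
It fails at once if the sample jar was shifted (6 mm), or another jar or the steel cup (15 mm), or one was lifted or tipped (distance of sample_jar from where it was at the start of the episode above 0.006 m or distance of any of jar_front, jar_side, steel_cup from where it was at the start of the episode above 0.015 m or angle between any of sample_jar, jar_front, jar_side, steel_cup's own z axis and vertical above 0.1 rad).
It also fails if it takes over 54 s, if anything falls off the work surface, if the arm or the gripper's body presses on something with over 40 N, if the wrist force passes 120 N, or if a joint passes its speed limit or range.

## Working session

There is one attempt and no reset: what is moved stays moved. The work goes in short steps, Python scripts to look and compute and a tool call to move; the robot and the scene stay as the last step left them, time stands still between calls to the robot, and variables do not carry over. Pictures are saved under pics/ and viewed, on a budget of 10 in all, crops included, one or two more only if the job needs it, and the job is handed in when it is done.

Besides the shell and the picture viewer there is one more tool, called after ">>>" as name(argument=value, ...), one argument or row to a line, values as JSON. send_rows: Moves the arm, as the interface text tells. Its arguments: {"type":"object","properties":{"slide":{"type":"array"},"turn":{"type":"array"},"claw":{"type":"array"}},"required":["slide","turn","claw"]}

```bash
mkdir -p pics; cat > h.py <<'E'
import numpy as np, cv2, pickle
from cell import monitor, grab_frame, camera_params, r
def snap(n,tag):
    P=camera_params(n); im,d=grab_frame(n); pickle.dump((P,im,d),open(f'{tag}.pkl','wb')); return P,im,d
def load(tag): return pickle.load(open(f'{tag}.pkl','rb'))
def cloud(P,d):
    v,u=np.indices(d.shape); K=np.array(P['mtx'])
    p=np.stack([(u-K[0,2])/K[0,0]*d,(v-K[1,2])/K[1,1]*d,d],-1); T=np.array(P['T'])
    return p@T[:3,:3].T+T[:3,3]
E
python3 - <<'E'
from h import *
for n in('scene','top'):
    P,im,d=snap(n,n); cv2.imwrite(f'pics/{n}.png',im); print(n,np.round(P['T'],3).tolist())
s=monitor.state(); print(s); print(r.grip_depth)
E
```

```text
scene [[-0.078, 0.746, -0.661, 1.272], [0.997, 0.07, -0.039, 0.068], [0.017, -0.662, -0.749, 1.001], [0.0, 0.0, 0.0, 1.0]]
top [[0.002, -0.977, 0.212, 0.23], [-1.0, -0.002, 0.002, 0.011], [-0.002, -0.212, -0.977, 1.364], [0.0, 0.0, 0.0, 1.0]]
{'t': 0.1, 'joint_pos': array([ 1.11949303e+00,  4.94138259e-01,  1.34603515e+00, -1.27367953e-05,
        1.30250391e+00, -9.54991953e-02]), 'joint_velocities': array([-0.00209525, -0.00123294, -0.00159976,  0.00110458,  0.00059553,
       -0.00229798]), 'joint_torque': array([ 1.00410693e-03, -8.83580589e+01, -3.84564078e+01, -1.64350499e-04,
        5.07929231e-03,  1.41421888e-04]), 'ee_pos': array([0.2175807 , 0.58557583, 0.23076071]), 'orientation': array([-5.55897296e-01, -3.09173319e+00,  1.64555538e-03]), 'wrist_force': array([ 0.08637815, -0.13738507, -0.84483062]), 'wrist_torque': array([-0.02526632,  0.01665682,  0.01638377]), 'grip_width': 0.08504645248601034}
-0.0187
```

View pics/scene.png

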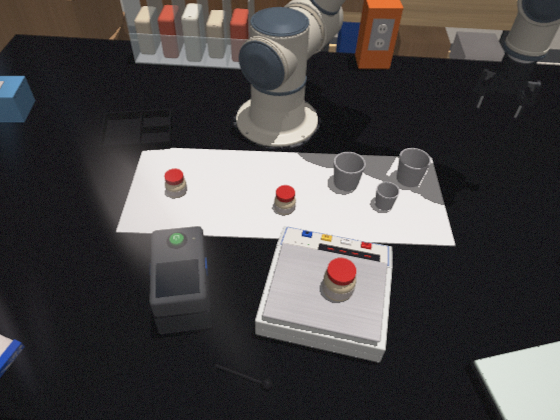

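View pics/top.png

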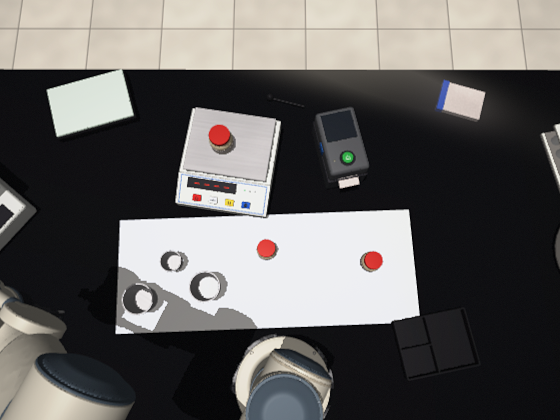

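The scene view shows the scale with blue (307,234), yellow (327,238), white (346,241) and red (366,245) keys. In the top view, the printer's green button is at (347,158), with red (197,198), white (213,200), yellow (229,203) and blue (245,205) on the scale. The jars and three cups are on the white mat, and no other green button is visible. Next is a close crop plus positions.

```bash
python3 - <<'E'
from h import *
P,im,d=load('top'); C=cloud(P,d); hsv=cv2.cvtColor(im,cv2.COLOR_BGR2HSV)
def blob(name,lo,hi,box):
    x0,y0,x1,y1=box; m=np.zeros(d.shape,np.uint8); m[y0:y1,x0:x1]=cv2.inRange(hsv,lo,hi)[y0:y1,x0:x1]
    m=m>0; v,u=np.nonzero(m); print(name,m.sum(),u.mean().round(1),v.mean().round(1),np.median(C[m],0).round(4),C[m].min(0).round(3),C[m].max(0).round(3))
blob('green',(40,100,60),(85,255,255),(330,140,365,180))
blob('red',(0,150,100),(8,255,255),(188,192,205,206))
blob('yellow',(18,120,120),(35,255,255),(220,194,238,212))
blob('blue',(100,130,80),(130,255,255),(236,196,256,214))
for n,(u,v) in dict(white=(213,200),jf=(266,249),js=(372,261),cup=(173,262),cup2=(207,287),sj=(219,135)).items(): print(n,C[v,u].round(3))
# printer top
m=(abs(C[...,2]-.145)<.004); m[:,:310]=0;m[:,375:]=0
v,u=np.nonzero(m); p=C[m][:,:2].astype(np.float32); print('printer',m.sum(),cv2.minAreaRect(p))
m=(abs(C[...,2]-.095)<.006); m[:,:175]=0;m[:,290:]=0;m[:100]=0;m[190:]=0
p=C[m][:,:2].astype(np.float32); print('pan',m.sum(),cv2.minAreaRect(p))
a=cv2.resize(im[185:225,170:275],None,fx=7,fy=7,interpolation=cv2.INTER_CUBIC); b=cv2.resize(im[130:195,300:385],None,fx=4,fy=4,interpolation=cv2.INTER_CUBIC)
o=np.zeros((a.shape[0]+b.shape[0],a.shape[1],3),np.uint8);o[:a.shape[0]]=a;o[a.shape[0]:,:b.shape[1]]=b
cv2.imwrite('pics/crop.png',o)
E
```

```text
green 99 347.1 156.6 [ 0.6382 -0.1824  0.1515] [ 0.621 -0.2    0.139] [ 0.657 -0.168  0.158]
red 50 196.4 197.2 [0.54   0.2608 0.0562] [0.532 0.249 0.049] [0.55  0.271 0.061]
yellow 48 228.8 202.1 [0.5252 0.1616 0.0561] [0.516 0.149 0.047] [0.535 0.175 0.064]
blue 40 245.2 204.5 [0.5188 0.1118 0.0566] [0.51  0.101 0.049] [0.526 0.126 0.062]
white [0.532 0.21  0.055]
jf [0.383 0.049 0.062]
js [ 0.349 -0.259  0.063]
cup [0.35  0.333 0.005]
cup2 [0.275 0.227 0.002]
sj [0.694 0.182 0.172]
printer 1964 ((0.6892876625061035, -0.1710110902786255), (0.19285497069358826, 0.11463172733783722), 12.567158699035645)
pan 4431 ((0.6972852945327759, 0.16019503772258759), (0.25035303831100464, 0.2006671130657196), 81.11746978759766)
```

View pics/crop.png

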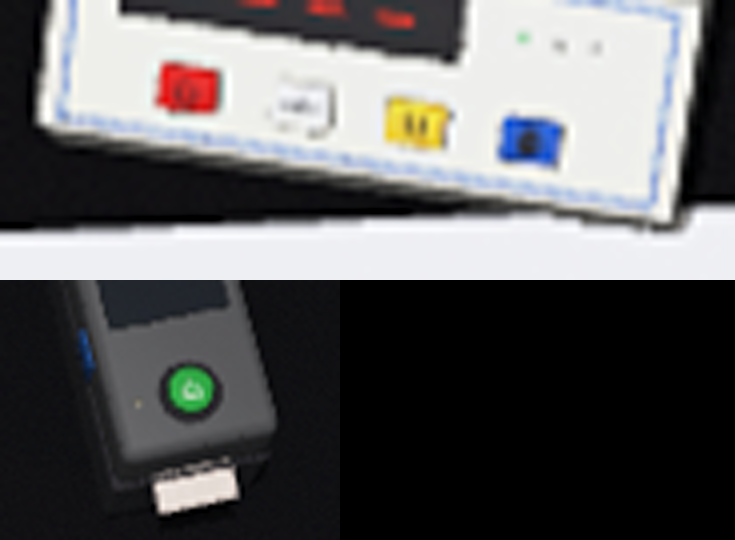

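Candidates for the targets, in top-view pixels:
- **Green:** button (347,157) is the only round one. The small green LED on the scale is not a button.
- **Keys:** red (196,197), white (213,200), yellow (229,202), blue (245,204). The colours and order match the description.
- **Rejected blue look-alikes:** the patch on the printer's side and the box at (440,95).

The crop confirms the choice. The scale's yaw is about -8.5° and the printer's about +12.5°. I'm closing the claw and moving towards the green button at (0.637, -0.1825).

>>> send_rows(
  slide=[
    [2.7, -5, 1.5],
    [5.4, -10, 3],
    [8.1, -15, 3],
    [10.8, -20, 3],
    [13.5, -25, 3],
    [16.2, -30, 3],
    [18.9, -35, 3],
    [21.6, -40, 3],
    [24.3, -45, 3],
    [27, -50, 3],
    [29.7, -55, 3],
    [32.4, -60, 3],
  ],
  turn=[1, 2, 3, 4, 5, 6, 7, 8, 9, 10, 11, 12],
  claw=[0, 0, 0, 0, 0, 0, 0, 0, 0, 0, 0, 0],
)

```text
t: 1.6
ee_pos: [0.5422, -0.016, 0.2611]
orientation: [-0.229, -3.133, -0.0]
wrist_force: [0.2, 0.9, 0.4]
grip_width: -0.0004
```

>>> send_rows(
  slide=[
    [2.4, -4.2, 0],
    [4.8, -8.4, 0],
    [7.2, -12.6, 0],
    [9.5, -16.8, -2],
    [9.5, -16.8, -6],
    [9.5, -16.8, -8],
    [9.5, -16.8, -8],
    [9.5, -16.8, -8],
  ],
  turn=[0, 0, 0, 0, 0, 0, 0, 0],
  claw=[0, 0, 0, 0, 0, 0, 0, 0],
)

```text
t: 2.6
ee_pos: [0.6371, -0.1822, 0.1822]
orientation: [0.229, 3.132, -0.001]
wrist_force: [0.4, -1.1, -0.0]
grip_width: -0.0
```

```bash
python3 - <<'E'
from h import *
s=monitor.state();print(s['ee_pos'],s['wrist_force'],s['orientation'])
o=[]
for n in('scene','wrist'):
    P,im,d=snap(n,n+'2'); 
    o.append(im if n=='wrist' else cv2.resize(im[200:340,100:287],(560,420),interpolation=cv2.INTER_CUBIC))
cv2.imwrite('pics/b.png',cv2.resize(np.hstack(o),(800,300)))
P,im,d=load('wrist2');C=cloud(P,d);hsv=cv2.cvtColor(im,cv2.COLOR_BGR2HSV);m=cv2.inRange(hsv,(40,100,50),(85,255,255))>0
if m.any(): print(m.sum(),np.median(C[m],0),C[m].min(0),C[m].max(0))
E
```

```text
[ 0.63712902 -0.18221516  0.18224201] [ 4.12397146e-01 -1.08520360e+00 -1.02750386e-03] [ 2.29449590e-01  3.13217766e+00 -5.41907664e-04]
1474 [ 0.63356826 -0.18234925  0.1546398 ] [ 0.55645738 -0.1991514   0.1459644 ] [ 0.65497605 -0.16799105  0.32571512]
```

View pics/b.png

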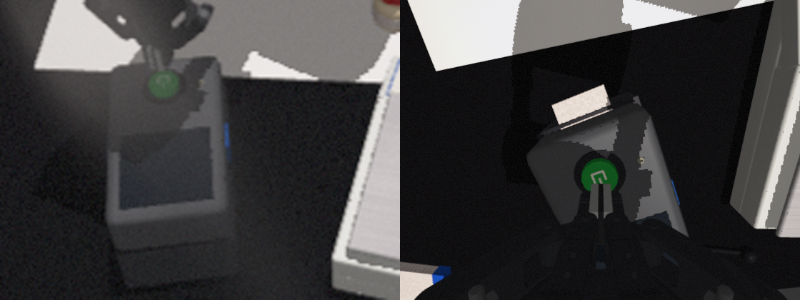

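The fingertips sit right over the green button; in the wrist view the button is at (600,177), centred at about (0.638, -0.183). I'm descending slowly.

>>> send_rows(
  slide=[
    [0, 0, -1],
    [0, 0, -2],
    [0, 0, -2.5],
    [0, 0, -2.5],
    [0, 0, -2.6],
    [0, 0, -2.7],
    [0, 0, -2.8],
    [0, 0, -2.9],
    [0, 0, -2.9],
  ],
  turn=[0, 0, 0, 0, 0, 0, 0, 0, 0],
  claw=[0, 0, 0, 0, 0, 0, 0, 0, 0],
)

```text
t: 3.82
ee_pos: [0.6368, -0.1822, 0.1523]
orientation: [0.23, 3.133, -0.0]
wrist_force: [0.6, -0.0, 0.6]
grip_width: 0.0001
```

>>> send_rows(
  slide=[
    [0, 0, -0.05],
    [0, 0, -0.1],
    [0, 0, -0.15],
    [0, 0, -0.2],
    [0, 0, -0.2],
  ],
  turn=[0, 0, 0, 0, 0],
  claw=[0, 0, 0, 0, 0],
)

```text
t: 4.45
ee_pos: [0.6368, -0.1821, 0.1502]
orientation: [0.23, 3.133, -0.0]
wrist_force: [0.5, -0.2, 1.8]
grip_width: 0.0004
```

>>> send_rows(
  slide=[
    [0, 0, -0.05],
    [0, 0, -0.1],
    [0, 0, -0.1],
  ],
  turn=[0, 0, 0],
  claw=[0, 0, 0],
)

```text
t: 4.82
ee_pos: [0.6367, -0.1821, 0.1492]
orientation: [-0.23, -3.133, 0.0]
wrist_force: [0.3, -1.5, 1.8]
grip_width: 0.0
```

>>> send_rows(
  slide=[
    [0, 0, -0.03],
    [0, 0, -0.06],
    [0, 0, -0.06],
  ],
  turn=[0, 0, 0],
  claw=[0, 0, 0],
)

```text
t: 5.2
ee_pos: [0.6367, -0.1821, 0.1491]
orientation: [0.23, 3.133, -0.0]
wrist_force: [-1.4, 1.0, 7.3]
grip_width: 0.0004
```

The force rose to 7.3 N at z=0.1491, so the button is on its stop (fully in). I'm lifting and moving over the yellow key.

>>> send_rows(
  slide=[
    [0, 0, 4],
    [0, 0, 9],
    [-1.7, 5, 9],
    [-3.4, 10, 9],
    [-5, 15, 9],
    [-6.7, 20, 9],
    [-8.4, 25, 9],
    [-10, 30, 9],
    [-11.3, 34.4, 6],
    [-11.3, 34.4, 1],
    [-11.3, 34.4, -5],
    [-11.3, 34.4, -5],
  ],
  turn=[0, 0, 0, 0, 0, 0, 0, 0, 0, 0, 0, 0],
  claw=[0, 0, 0, 0, 0, 0, 0, 0, 0, 0, 0, 0],
)

```text
t: 6.7
ee_pos: [0.5208, 0.1614, 0.0956]
orientation: [-0.229, -3.125, 0.003]
wrist_force: [-0.2, 0.6, 1.1]
grip_width: 0.0002
```

```bash
python3 - <<'E'
from h import *
s=monitor.state();print(s['ee_pos'],s['wrist_force'],s['orientation'])
P,im,d=snap('wrist','wrist3');cv2.imwrite('pics/c.png',im)
C=cloud(P,d);hsv=cv2.cvtColor(im,cv2.COLOR_BGR2HSV)
for lo,hi in(((18,120,100),(35,255,255)),((100,130,80),(130,255,255))):
    m=cv2.inRange(hsv,lo,hi)>0; n,l,st,c=cv2.connectedComponentsWithStats(m.astype(np.uint8))
    for i in range(1,n):
        if st[i,4]>150: p=C[l==i]; print(st[i],c[i].round(),np.median(p,0).round(4),np.percentile(p,3,0).round(4),np.percentile(p,97,0).round(4))
P,im,d=snap('top','top3');C=cloud(P,d);m=cv2.inRange(cv2.cvtColor(im,cv2.COLOR_BGR2HSV),(40,100,60),(85,255,255))>0;m[:140]=0;m[180:]=0;m[:,:330]=0;m[:,365:]=0
print('green z',np.median(C[m],0))
E
```

```text
[0.52080735 0.1613902  0.09560739] [-0.22732559  0.55417365  1.06246351] [-0.22886628 -3.12539012  0.00330984]
[264 234  40  31 906] [284. 247.] [0.5248 0.1633 0.0567] [0.5175 0.1499 0.0529] [0.5353 0.1743 0.0602]
[ 123  215  397  133 1449] [334. 256.] [0.5258 0.2103 0.0441] [0.496  0.0508 0.0423] [0.6096 0.3159 0.0727]
[187 234  39  30 892] [206. 249.] [0.5197 0.1139 0.0574] [0.5103 0.1012 0.0532] [0.5281 0.1249 0.0607]
green z [ 0.63705946 -0.18258499  0.1469295 ]
```

View pics/c.png

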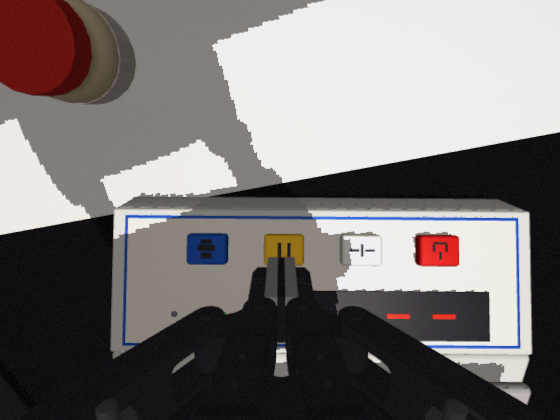

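The wrist view shows the fingertips over the yellow key at (284,247), with blue at (206,249), white at (361,250) and red at (437,250). The green button's height has dropped by 4.6 mm, so it is in. I'm descending on yellow.

>>> send_rows(
  slide=[
    [0, 0, -1],
    [0, 0, -2],
    [0, 0, -2.8],
    [0, 0, -2.8],
    [0, 0, -2.8],
  ],
  turn=[0, 0, 0, 0, 0],
  claw=[0, 0, 0, 0, 0],
)

```text
t: 7.42
ee_pos: [0.5238, 0.1619, 0.0708]
orientation: [0.23, 3.133, -0.0]
wrist_force: [-0.0, -1.4, 0.6]
grip_width: 0.0
```

>>> send_rows(
  slide=[
    [0, 0, -0.5],
    [0, 0, -0.9],
    [0, 0, -1.0],
    [0, 0, -1.1],
    [0, 0, -1.2],
    [0, 0, -1.2],
  ],
  turn=[0, 0, 0, 0, 0, 0],
  claw=[0, 0, 0, 0, 0, 0],
)

```text
t: 8.18
ee_pos: [0.5238, 0.1619, 0.0587]
orientation: [0.23, 3.133, 0.0]
wrist_force: [-0.5, -0.5, 0.4]
grip_width: -0.0
```

>>> send_rows(
  slide=[
    [0, 0, -0.05],
    [0, 0, -0.1],
    [0, 0, -0.15],
    [0, 0, -0.2],
    [0, 0, -0.2],
  ],
  turn=[0, 0, 0, 0, 0],
  claw=[0, 0, 0, 0, 0],
)

```text
t: 8.8
ee_pos: [0.5238, 0.1619, 0.0567]
orientation: [0.23, 3.133, 0.0]
wrist_force: [0.9, -0.4, 2.6]
grip_width: -0.0003
```

>>> send_rows(
  slide=[
    [0, 0, -0.05],
    [0, 0, -0.1],
    [0, 0, -0.15],
    [0, 0, -0.15],
  ],
  turn=[0, 0, 0, 0],
  claw=[0, 0, 0, 0],
)

```text
t: 9.3
ee_pos: [0.5238, 0.1618, 0.0552]
orientation: [0.23, 3.133, 0.0]
wrist_force: [0.6, 0.4, 4.7]
grip_width: -0.0004
```

>>> send_rows(
  slide=[
    [0, 0, -0.05],
    [0, 0, -0.08],
    [0, 0, -0.08],
  ],
  turn=[0, 0, 0],
  claw=[0, 0, 0],
)

```text
t: 9.68
ee_pos: [0.5238, 0.1619, 0.0544]
orientation: [0.23, 3.133, 0.0]
wrist_force: [1.5, 0.3, 4.7]
grip_width: -0.0002
```

>>> send_rows(
  slide=[
    [0, 0, -0.04],
    [0, 0, -0.07],
    [0, 0, -0.07],
  ],
  turn=[0, 0, 0],
  claw=[0, 0, 0],
)

```text
t: 10.05
ee_pos: [0.5239, 0.1619, 0.0539]
orientation: [0.23, 3.133, 0.0]
wrist_force: [0.7, 0.6, 9.6]
grip_width: 0.0
```

The force stepped to 9.6 N, so the hold key is fully down. I'm lifting and moving over blue.

>>> send_rows(
  slide=[
    [0, 0, 1.5],
    [0, 0, 3.5],
    [0, 0, 3.5],
    [-0.4, -2.5, 3.5],
    [-0.7, -4.9, 3.5],
    [-0.7, -4.9, 3.5],
    [-0.7, -4.9, 2],
    [-0.7, -4.9, 1.2],
    [-0.7, -4.9, 1.2],
  ],
  turn=[0, 0, 0, 0, 0, 0, 0, 0, 0],
  claw=[0, 0, 0, 0, 0, 0, 0, 0, 0],
)

```text
t: 11.18
ee_pos: [0.5161, 0.1132, 0.0646]
orientation: [-0.229, -3.131, 0.001]
wrist_force: [0.0, -0.0, 0.0]
grip_width: 0.0002
```

```bash
python3 - <<'E'
from h import *
print(monitor.state()['ee_pos'])
P,im,d=snap('wrist','wrist4');cv2.imwrite('pics/d.png',im[150:370,100:540])
E
```

```text
[0.51608777 0.11322829 0.06458617]
```

View pics/d.png

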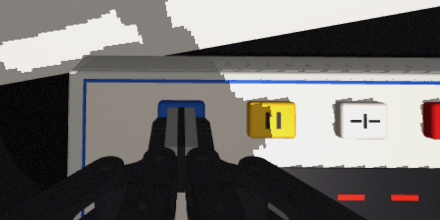

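The tips are centred on the blue key at crop pixel (181,108), and yellow at (271,120) is up and clear. I'm pressing blue.

>>> send_rows(
  slide=[
    [0, 0, -0.4],
    [0, 0, -0.6],
    [0, 0, -0.7],
    [0, 0, -0.8],
    [0, 0, -0.9],
    [0, 0, -1.0],
    [0, 0, -1.05],
    [0, 0, -1.05],
  ],
  turn=[0, 0, 0, 0, 0, 0, 0, 0],
  claw=[0, 0, 0, 0, 0, 0, 0, 0],
)

```text
t: 12.22
ee_pos: [0.5169, 0.1129, 0.0552]
orientation: [0.23, 3.133, 0.0]
wrist_force: [1.9, -1.1, 3.5]
grip_width: -0.0002
```

>>> send_rows(
  slide=[
    [0, 0, -0.05],
    [0, 0, -0.1],
    [0, 0, -0.14],
    [0, 0, -0.14],
  ],
  turn=[0, 0, 0, 0],
  claw=[0, 0, 0, 0],
)

```text
t: 12.72
ee_pos: [0.517, 0.1129, 0.0541]
orientation: [0.23, 3.133, 0.0]
wrist_force: [0.3, 0.6, 11.1]
grip_width: -0.0002
```

The force is 11.1 N at the stop, so blue is fully down. I'm retracting clear.

>>> send_rows(
  slide=[
    [0, 0, 2],
    [0, 0, 6],
    [0, 0, 12],
    [0, 0, 18],
    [0, 0, 18],
    [0, 0, 18],
  ],
  turn=[0, 0, 0, 0, 0, 0],
  claw=[0, 0, 0, 0, 0, 0],
)

```text
t: 13.48
ee_pos: [0.516, 0.1128, 0.2332]
orientation: [-0.23, -3.132, 0.0]
wrist_force: [0.4, -0.2, -0.3]
grip_width: 0.0
```

```bash
python3 - <<'E'
from h import *
s=monitor.state();print(s['ee_pos'],s['wrist_force'])
P,im,d=snap('scene','scene5');P0,im0,d0=load('scene');cv2.imwrite('pics/e.png',im)
C=cloud(P,d);C0=cloud(P0,d0)
for n,(u,v) in dict(jf=(285,192),js=(174,176),sj=(341,268),cup=(387,188),green=(177,240)).items(): print(n,C0[v,u].round(3),C[v,u].round(3))
E
```

```text
[0.51604983 0.11282392 0.23323429] [ 0.41329028 -0.16452718 -0.26604957]
jf [0.393 0.05  0.065] [0.391 0.05  0.063]
js [ 0.365 -0.259  0.069] [ 0.365 -0.259  0.068]
sj [0.697 0.183 0.167] [0.699 0.182 0.17 ]
cup [0.324 0.335 0.036] [0.324 0.335 0.037]
green [ 0.646 -0.179  0.154] [ 0.641 -0.181  0.149]
```

View pics/e.png

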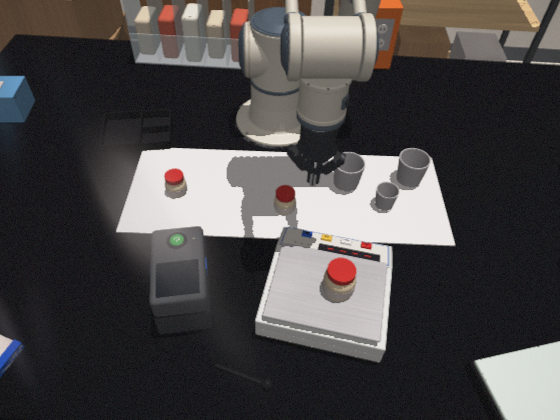

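The jars (285,195), (174,180) and (341,275) and the cup (387,195) haven't moved. The green button (177,240) is in, at z=0.149, and the arm is clear of everything. I'm handing in.

```bash
python3 -c "
from cell import r; print(r.hand_in())"
```

```text
the job is handed in; nothing more can be done
None
```

I pushed the printer's green power button in, then pressed and released the yellow hold key and then the blue print key. I did this with the shut fingertips and handed the job in after about 13.5 s of the 54 s allowed. No verdict is reported at hand-in.

- **Presses:** each one ended with a clear force step at its stop: 7.3 N for green, 9.6 N for yellow and 11.1 N for blue, all below the 20 N limit.
- **Power button:** its top measured 0.149 m afterwards, against 0.154 m before, so it stayed in.
- **Jars and cup:** the three jars and the small steel cup measured within 3 mm of where they began, which is camera noise.
- **Clearance:** at hand-in the arm was clear of everything, with the tool at z = 0.233 m.
- **Not measured:** key travel is not in the robot's state, so I judged the presses by force and height. I saw the yellow key up again after its press. I did not measure the blue key, which was in the arm's shadow in the last picture; it springs back when released. No check disagreed.

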